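Load the gel carrier and lift it level

TASK

Take the gel cassette out of its low parking stand and slide it down into the empty slot of the carrier until it is fully seated, and let go of it. Then grip the carrier by the middle of its handle bar, lift it without tipping it, and finish while still holding it steady and level in the air, about 10 cm above the table (do not put it down or let go). Leave everything else on the table where it stands.

Things in the scene. Friction and masses are not known exactly. Their poses are not given: they have to be found in the camera images.
- cassette: gel cassette, a flat rigid grey slab with a paler window on each face, standing on edge in the parking stand: 8 mm thick (its x), 100 mm wide (its y), 90 mm high (its z), 0.11 kg; both faces alike. Origin: centre of its underside; the graspable top edge is 90 mm above it
- stand: low black parking stand fixed to the table, 64 x 124 mm, with one slot (floor 6 mm above the table, 11 mm wide along x, 104 mm long along y, guides only at its two ends, up to 30 mm above the table). The cassette stands in it, centred, axes along the stand's, its top 96 mm above the table. Origin: centre of the underside
- carrier: loose black carrier, 0.36 to 0.56 kg, base 156 mm (x) x 124 mm (y), z up, turned any way about z; handle hoop in its plane x = 0; two slots along y at x = +60 mm (empty) and x = -60 mm (holds a like cassette, fixed in it, top at 102 mm). Origin: centre of its underside, on the table at first. Loaded, its centre of mass is under the middle of the handle
- slot (a point): centre of the floor of the carrier's empty slot, 12 mm above the carrier's underside, axes as the carrier's: 11 mm wide (x), 104 mm long (y); U-guides at both ends only, 45 mm high, with a mouth flared to about 24 mm at 53 mm; the middle 80 mm is open. A seated cassette stands on this floor, its x along the slot's x (either way round)
- handle (a point): centre of the carrier's aluminium handle bar, 131 mm above the carrier's underside: the bar runs along the carrier's y (120 mm), is 14 mm thick (x) and 18 mm high, underside free for 80 mm of length above the base plate
- marker: bystander: white marker pen with a black cap, 135 mm long, 17 mm thick, lying between the stand and the carrier; origin at its underside centre
- cooling_block: bystander: small blue block 40 x 60 x 28 mm near the robot; origin at its underside centre
- timer: bystander: flat white timer 64 x 64 x 20 mm near the robot; origin at its underside centre
- beaker: bystander: beaker, 74 mm across, 84 mm high, behind the work; origin at its underside centre
- tip_box: bystander: blue box with yellow pipette tips under a clear, hardly visible lid, 88 x 122 mm, about 80 mm high with the lid, behind the work; origin at its underside centre
Not all that is in view belongs to the job. Of the things that look like the cassette, the larger one is meant.

How it is judged (in metres and radians):
On the way, in this order (a step that is already met when the one before it is completed fails the run):
1. the cassette is fully seated in the carrier's empty slot and released, the carrier still on the table (x of cassette in the frame of slot between -0.004 and 0.004 m and y of cassette in the frame of slot between -0.006 and 0.006 m and z of cassette in the frame of slot below 0.004 m and angle between the z axis of cassette and the z axis of carrier, either way round below 0.1 rad and contact force between cassette and the fingers below 0.2 N and height (world z) of carrier below 0.01 m), for 0.2 s.
2. the carrier is lifted clear of the table (height (world z) of carrier above 0.05 m), for 0.1 s.
At the end, for the whole second after the job is handed in: the gripper holds the carrier by the middle of its handle (tool within 45 mm), underside 70 to 140 mm up, level within 0.1 rad, at rest (0.03 m/s, 0.15 rad/s), the cassette still seated (4 mm across, 6 mm along, 5 mm off the floor) and untouched by the fingers (height (world z) of carrier between 0.07 and 0.14 m and angle between carrier's own z axis and vertical below 0.1 rad and linear speed of carrier below 0.03 m/s and angular speed of carrier below 0.15 rad/s and contact force between carrier and the fingers above 2 N and distance between the grasp point and handle below 0.045 m and x of cassette in the frame of slot between -0.004 and 0.004 m and y of cassette in the frame of slot between -0.006 and 0.006 m and z of cassette in the frame of slot below 0.005 m and contact force between cassette and the fingers below 0.2 N); the arm keeps its last pose, push and grip.
It fails at once if the carrier is tipped by more than 0.3 rad (angle between carrier's own z axis and vertical above 0.3 rad).
It fails at once if a bystander is moved by more than 30 mm (distance of any of marker, cooling_block, timer, beaker, tip_box from where it was at the start of the episode above 0.03 m).
It also fails if it takes over 56 s, if anything falls off the work surface, if the arm or the gripper's body presses on something with over 40 N, if the wrist force passes 120 N, or if a joint passes its speed limit or range.

ROBOT

A 6-joint arm with a two-finger parallel gripper is mounted at the origin on the work surface; the furniture and walls round the work are solid. World frame = base frame: x ahead of the robot, y to its left, z up, the work surface at z = 0. Lengths are in m, angles in degrees, forces in N, time in s.
With the tool pointing down it reaches from about 0.3 to 0.75 m from the base axis. Payload 8.5 kg.
Tool frame: the origin (TCP) lies at the very end of the fingers, on their centre line; the grasp point (between the pads) lies 19 mm behind it; z points along the fingers, y is the line along which they close (so a half turn about z gives the same grasp; the last joint's range is limited). The gripper opens to 85 mm and grips with 20 to 120 N. Pads are 22 mm wide; open, the fingers measure 114 mm over their backs; the gripper's body (76 mm by 85 mm) begins 54 mm behind the grasp point. The pads swing forward as they close: fully open they stand 13 mm farther back than shut.
Start: joints at [52.466, 21.807, 74.336, -0, 83.858, -12.336], TCP at [0.234, 0.498, 0.231] pointing down, gripper open.
Joint ranges: [-178.18, 178.18], [-50.72, 133.34], [12.68, 142.11], [-81.47, 261.47], [9.98, 163.14], [-165.26, 165.26]. Speed limits (degrees/s): [136.94, 136.94, 180, 180, 180, 180].

INTERFACE

Orientations are given as [roll, pitch, yaw] about the fixed x, y, z axes, in that order (R = Rz(yaw) Ry(pitch) Rx(roll)).
In Python, from cell import monitor, viewer, job gives the robot as it stands.
- The arm moves only by the shell command python3 -m pendant 'ROWS'. ROWS is JSON, a list of rows, each an object of numbers: "x", "y", "z": the shift along the tool's x, y, z in cm; "yaw": the turn about the tool's z in rad; "claw": the opening, from 0 (shut) to 1 (fully open). In form: [{"x": .., "y": .., "z": .., "yaw": .., "claw": ..}, ...]. A call has 1 to 12 rows; each row is the pose to reach, as a shift and turn from the pose commanded when the call began, along the tool's axes at that moment; what a row does not reach only later rows make up. A row lasts 1/12 s, in which the tool goes at most 41.7 mm and 7.16 degrees, less where a joint would pass 70% of its speed; a pose out of reach is approached as far as the arm can. A call with a gripper value outside its range is refused whole. The fingers move at their own pace and stop on an object; the grip force is fixed at half the most. Time passes only in rows, so rows that repeat a pose let the fingers close. It gives the time, the measured TCP pose, the force, the opening and the grip force at its end, in the units of the state.
- monitor.observe(): the state, without advancing time (a new reading comes with each control period).
- viewer.read_camera(name): name is "side" or "top"; returns a dict with "image" (480x640x3 uint8, blue, green, red), "intrinsics" (3x3 intrinsics, pixels), "D" ([k1, k2, p1, p2, k3] as OpenCV has them; the pictures are not rectified), "view" (4x4, takes a point from world to camera coordinates). Camera axes: x right, y up, looking along -z (the intrinsics and any distortion apply to the point x, -y, -z); pixel columns grow to the right and rows downward; lengths in m; the calibration is good to about 2 mm. A picture is of the moment at which its call begins. There is no depth.
- job.hand_in(): hands the job in; it is judged then, once.
The state is a dict: "clock": time; "joints": joint angles; "qvel": joint speeds; "tau": joint torques, N m; "position": TCP position; "orientation": TCP orientation; "ft_force": force on the tool from outside, world axes, zero at the start; "wrist_torque": the same for the moment, N m; "grip_width": finger opening in m; "grip_force": force on a finger pad.
Only numpy, scipy, OpenCV 4.12 (cv2) and the standard library are available. Lean on these libraries where they do the work, as an engineer would, in place of code of your own. Each camera call takes 0.05 s, during which the arm holds its last target. There are 200 camera calls.

## Working session

There is one attempt and no reset: what is moved stays moved. The work goes in short steps, Python scripts to look and compute and a shell command to move; the robot and the scene stay as the last step left them, time stands still between calls to the robot, and variables do not carry over. Pictures are saved under pics/ and viewed, at most 10 in all, crops included, and the job is handed in when it is done.

```bash
mkdir -p pics; ls; python3 - <<'E'
from cell import monitor,viewer
import cv2,json,pickle
for n in("top","side"):
    d=viewer.read_camera(n);cv2.imwrite(f"pics/{n}0.png",d["image"]);pickle.dump(d,open(f"{n}0.pkl","wb"))
    print(n,d["intrinsics"],d["D"],d["view"])
print(monitor.observe())
E
```

```text
pics
top [[529.64628722   0.         318.7945212 ]
 [  0.         529.64628722 237.51277455]
 [  0.           0.           1.        ]] [-0.08755436  0.          0.          0.          0.        ] [[-0.027162   -0.99962738 -0.00270572  0.0582619 ]
 [ 0.98125633 -0.02717921  0.19078076 -0.58431972]
 [-0.19078321  0.00252698  0.98162894 -1.15445823]
 [ 0.          0.          0.          1.        ]]
side [[462.94003061   0.         317.25384789]
 [  0.         462.94003061 235.94758783]
 [  0.           0.           1.        ]] [-0.03987864  0.          0.          0.          0.        ] [[ 0.85142836 -0.52426918  0.01454566 -0.48446346]
 [ 0.20856232  0.36389751  0.90778872 -0.24171274]
 [-0.48121878 -0.76988338  0.41917546 -0.60988189]
 [ 0.          0.          0.          1.        ]]
{'clock': 0.1, 'joints': array([ 5.24650072e+01,  2.18391512e+01,  7.43802215e+01,  1.53183833e-04,
        8.38583322e+01, -1.23366450e+01]), 'qvel': array([ 0.00227261, -0.04948637, -0.17670031, -0.01680144,  0.04505203,
        0.01052938]), 'tau': array([ 5.45350020e-03, -4.49217582e+01, -2.31658709e+01, -9.36941319e-05,
        3.64070736e-03,  1.78927814e-05]), 'position': array([0.2340074 , 0.49744155, 0.23075569]), 'orientation': array([-1.79924122e+02, -1.67508217e-02,  1.54801625e+02]), 'ft_force': array([-0.15996886,  0.30353213,  0.40367918]), 'wrist_torque': array([ 0.00482006,  0.0144827 , -0.01159736]), 'grip_force': 0.0, 'grip_width': 0.08510211820326063}
```

View pics/top0.png

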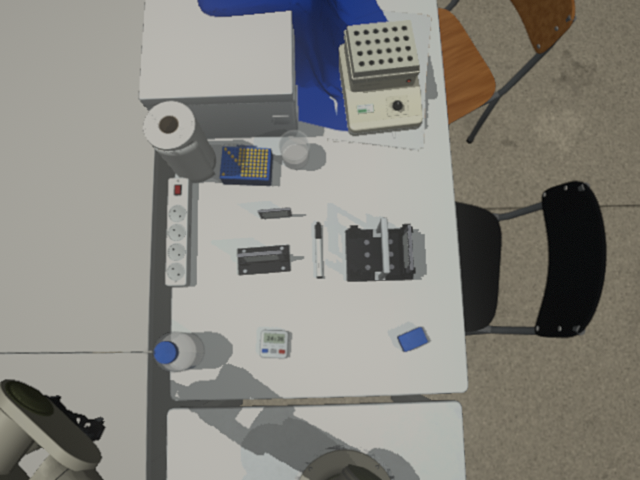

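View pics/side0.png

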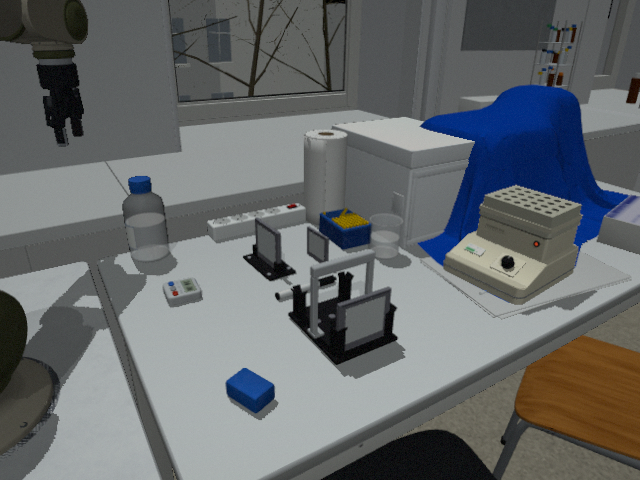

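Candidates for the cassette are the slab at top (264,255) / side (268,243), standing in the black stand, and the slab at top (275,213) / side (317,245), which has no stand. The first is larger and stands in the parking stand, so it fits. I'll confirm it in an enlarged crop.

```bash
python3 - <<'E'
import cv2,pickle,numpy as np
t=pickle.load(open("top0.pkl","rb"))["image"];s=pickle.load(open("side0.pkl","rb"))["image"]
a=cv2.resize(t[200:290,230:430],None,fx=4,fy=4,interpolation=cv2.INTER_CUBIC)
b=cv2.resize(s[205:365,235:405],None,fx=3.4,fy=3.4,interpolation=cv2.INTER_CUBIC)
cv2.imwrite("pics/ct.png",a);cv2.imwrite("pics/cs.png",b)
E
```

```text
(no output)
```

View pics/ct.png

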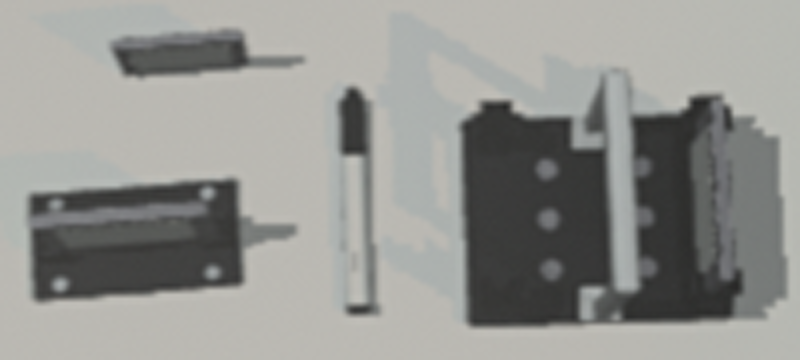

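View pics/cs.png

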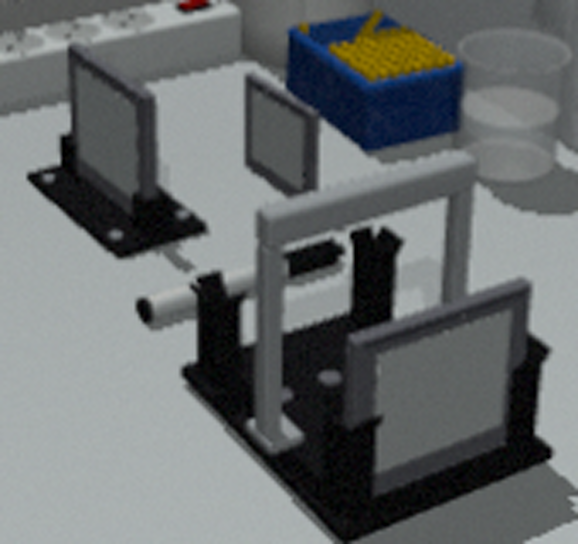

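The larger slab, in the stand at top crop (30–210, 203–228), is the cassette. The small free slab at top crop (115–245, 35–75) is the decoy. The carrier's empty slot is on its left (+y world) side, with guides at top crop x≈495. The fixed cassette is on the right at x≈715, and the handle bar runs (616,70)–(626,292). Next I'll fit the poses.

```bash
cat > h.py <<'E'
import numpy as np,cv2,pickle
from scipy.optimize import least_squares
F=np.diag([1,-1,-1.])
def proj(d,P):
    V=np.array(d["view"]);P=np.atleast_2d(P)@V[:3,:3].T+V[:3,3]
    return cv2.projectPoints((P@F).reshape(-1,1,3),np.zeros(3),np.zeros(3),np.array(d["intrinsics"]),np.array(d["D"]))[0].reshape(-1,2)
def tf(p,L):
    c,s=np.cos(p[2]),np.sin(p[2]);L=np.array(L,float)
    return np.c_[p[0]+c*L[:,0]-s*L[:,1],p[1]+s*L[:,0]+c*L[:,1],L[:,2]]
def fit(obs,p0,loss="soft_l1"):  # obs: list (cam dict, local pts mm, px)
    f=lambda p:np.concatenate([(proj(d,tf(p,np.array(L)/1000))-np.array(u)).ravel() for d,L,u in obs])
    r=least_squares(f,p0,loss=loss,x_scale=[.01,.01,.05]);return r.x,f(r.x).reshape(-1,2)
E
python3 - <<'E'
from h import *
T,S=[pickle.load(open(n+"0.pkl","rb")) for n in("top","side")]
ct=lambda a:(np.array(a)+.5)/4-.5+[230,200]
cs=lambda a:(np.array(a)+.5)/3.4-.5+[235,205]
for d in(T,S):
    V=np.array(d["view"]);print("cam",-V[:3,:3].T@V[:3,3])
# stand frame: y along world y, x along world x
p,r=fit([(T,[[-32,62,3],[-32,-62,3],[32,-62,3],[32,62,3],[0,50,96],[0,-50,96]],ct([[36,299],[242,283],[237,180],[32,193],[31,220],[210,209]])),
 (S,[[-32,62,0],[-32,-62,0],[32,-62,0],[-4,-50,96],[4,-50,96],[-4,50,96]],cs([[28,178],[120,255],[206,228],[138,100],[155,94],[70,48]]))],[.6,.15,0])
print("stand",p,np.degrees(p[2]));print(r.round(1).tolist())
p,r=fit([(T,[[0,60,140],[0,-60,140],[78,62,0],[-78,62,0],[78,-62,5]],ct([[626,292],[616,70],[470,325],[733,319],[462,118]])),
 (S,[[-78,62,0],[-78,-62,0],[78,62,3],[-64,50,102],[-64,-50,102],[7,60,140],[7,-60,140]],cs([[350,541],[551,455],[183,375],[350,348],[530,290],[258,211],[460,153]]))],[.6,-.1,np.pi/2])
print("carrier",p,np.degrees(p[2]));print(r.round(1).tolist())
print("slot",tf(p,[[.06,0,.012]]),"handle",tf(p,[[0,0,.131]]))
E
```

```text
cam [0.35469869 0.04527613 1.24488421]
cam [ 0.16941148 -0.63556852  0.48211846]
stand [0.54846938 0.17358072 0.0450181 ] 2.579346984385148
[[-0.1, -0.5], [0.7, -0.2], [0.3, -1.0], [-0.3, -0.6], [-0.4, -0.7], [0.1, -1.2], [-1.3, 1.0], [-1.7, 2.0], [-0.3, 1.6], [1.0, -0.3], [-0.6, 0.6], [-1.9, -1.2]]
carrier [ 0.55314819 -0.09948496  1.57196566] 90.06699808757548
[[1.2, -1.3], [0.7, -1.4], [-0.1, -0.2], [-0.1, -0.7], [-0.0, -0.3], [-2.9, 4.7], [-0.1, 4.2], [-1.9, 1.6], [0.8, -0.9], [0.2, -1.7], [-2.3, -1.4], [-0.1, -1.5]]
slot [[ 0.55307803 -0.039485    0.012     ]] handle [[ 0.55314819 -0.09948496  0.131     ]]
```

```bash
python3 -m pendant '[{"x":0,"y":0,"z":-12,"yaw":0,"claw":0.6},{"x":0,"y":0,"z":-12,"yaw":0,"claw":0.6},{"x":0,"y":0,"z":-12,"yaw":0,"claw":0.6},{"x":-42.2,"y":-15.9,"z":-12,"yaw":1.086,"claw":0.6},{"x":-42.2,"y":-15.9,"z":-12,"yaw":1.086,"claw":0.6},{"x":-42.2,"y":-15.9,"z":-12,"yaw":1.086,"claw":0.6},{"x":-42.2,"y":-15.9,"z":-12,"yaw":1.086,"claw":0.6},{"x":-42.2,"y":-15.9,"z":-12,"yaw":1.086,"claw":0.6},{"x":-42.2,"y":-15.9,"z":-12,"yaw":1.086,"claw":0.6},{"x":-42.2,"y":-15.9,"z":-12,"yaw":1.086,"claw":0.6},{"x":-42.2,"y":-15.9,"z":-12,"yaw":1.086,"claw":0.6},{"x":-42.2,"y":-15.9,"z":-12,"yaw":1.086,"claw":0.6}]'
```

```text
clock: 1.1
position: [0.4964, 0.2268, 0.3511]
orientation: [-180.0, 0.0, 92.2]
ft_force: [1.2, 0.2, 0.5]
grip_width: 0.0509
grip_force: 0.0
```

```bash
python3 -m pendant '[{"x":-4,"y":4,"z":12,"yaw":0,"claw":0.6},{"x":-4,"y":4,"z":15,"yaw":0,"claw":0.6},{"x":-4,"y":4,"z":15,"yaw":0,"claw":0.6},{"x":-4,"y":4,"z":15,"yaw":0,"claw":0.6},{"x":-4,"y":4,"z":15,"yaw":0,"claw":0.6},{"x":-4,"y":4,"z":15,"yaw":0,"claw":0.6},{"x":-4,"y":4,"z":15,"yaw":0,"claw":0.6},{"x":-4,"y":4,"z":15,"yaw":0,"claw":0.6}]'
```

```text
clock: 1.77
position: [0.5377, 0.1912, 0.204]
orientation: [179.7, -0.0, 92.6]
ft_force: [-0.3, -0.6, 0.4]
grip_width: 0.0512
grip_force: 0.0
```

```bash
python3 -m pendant '[{"x":-1.8,"y":1.0,"z":0,"yaw":0,"claw":0.6},{"x":-1.8,"y":1.0,"z":4,"yaw":0,"claw":0.6},{"x":-1.8,"y":1.0,"z":8,"yaw":0,"claw":0.6},{"x":-1.8,"y":1.0,"z":11,"yaw":0,"claw":0.6},{"x":-1.8,"y":1.0,"z":13,"yaw":0,"claw":0.6},{"x":-1.8,"y":1.0,"z":14.1,"yaw":0,"claw":0.6},{"x":-1.8,"y":1.0,"z":14.1,"yaw":0,"claw":0.6},{"x":-1.8,"y":1.0,"z":14.1,"yaw":0,"claw":0.6},{"x":-1.8,"y":1.0,"z":14.1,"yaw":0,"claw":0.6}]'; python3 - <<'E'
from cell import viewer
import cv2,pickle,numpy as np
o=[]
for n,(r,c) in(("top",(slice(190,290),slice(220,340))),("side",(slice(190,310),slice(210,354)))):
    d=viewer.read_camera(n);pickle.dump(d,open(f"{n}1.pkl","wb"))
    o.append(cv2.resize(d["image"][r,c],(400,333),interpolation=cv2.INTER_CUBIC))
cv2.imwrite("pics/g1.png",np.hstack(o))
E
```

```text
clock: 2.52
position: [0.5489, 0.1734, 0.0624]
orientation: [179.8, -0.0, 92.6]
ft_force: [-0.5, -0.6, -0.0]
grip_width: 0.0514
grip_force: 0.0
```

View pics/g1.png

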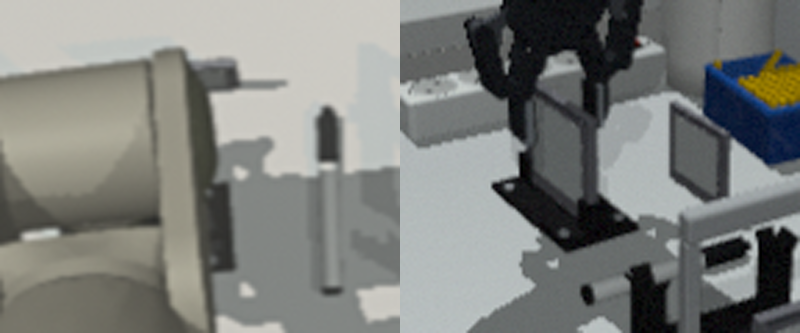

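The top view is hidden by the arm. In the side half the fingers straddle the cassette, at (522,110) and (597,85), with the slab at about (565,150) between them. I'll close and lift.

```bash
python3 -m pendant '[{"x":0,"y":0,"z":0,"yaw":0,"claw":0.3},{"x":0,"y":0,"z":0,"yaw":0,"claw":0.2},{"x":0,"y":0,"z":0,"yaw":0,"claw":0.1},{"x":0,"y":0,"z":0,"yaw":0,"claw":0.0},{"x":0,"y":0,"z":0,"yaw":0,"claw":0},{"x":0,"y":0,"z":0,"yaw":0,"claw":0},{"x":0,"y":0,"z":0,"yaw":0,"claw":0},{"x":0,"y":0,"z":0,"yaw":0,"claw":0},{"x":0,"y":0,"z":-1,"yaw":0,"claw":0},{"x":0,"y":0,"z":-3,"yaw":0,"claw":0},{"x":0,"y":0,"z":-4,"yaw":0,"claw":0},{"x":0,"y":0,"z":-4,"yaw":0,"claw":0}]'
```

```text
clock: 3.62
position: [0.5488, 0.173, 0.1026]
orientation: [179.8, -0.0, 92.6]
ft_force: [0.0, -0.9, -2.2]
grip_width: 0.0075
grip_force: 59.1
```

```bash
python3 -m pendant '[{"x":0,"y":0,"z":-3,"yaw":0,"claw":0},{"x":0,"y":0,"z":-5,"yaw":0,"claw":0},{"x":-3,"y":0,"z":-5,"yaw":-0.12,"claw":0},{"x":-6,"y":0,"z":-5,"yaw":-0.24,"claw":0},{"x":-9,"y":0,"z":-5,"yaw":-0.36,"claw":0},{"x":-12,"y":0,"z":-5,"yaw":-0.48,"claw":0},{"x":-13,"y":-0.3,"z":-5,"yaw":-0.6,"claw":0},{"x":-13,"y":-0.3,"z":-5,"yaw":-0.72,"claw":0},{"x":-13,"y":-0.3,"z":-5,"yaw":-0.84,"claw":0},{"x":-13,"y":-0.3,"z":-5,"yaw":-0.96,"claw":0},{"x":-13,"y":-0.3,"z":-5,"yaw":-1.08,"claw":0},{"x":-13,"y":-0.3,"z":-5,"yaw":-1.2,"claw":0}]'
python3 -m pendant '[{"x":0,"y":0,"z":0,"yaw":-0.12,"claw":0},{"x":0,"y":0,"z":0,"yaw":-0.24,"claw":0},{"x":0,"y":0,"z":0,"yaw":-0.326,"claw":0},{"x":0,"y":0,"z":0,"yaw":-0.326,"claw":0},{"x":0,"y":0,"z":0,"yaw":-0.326,"claw":0}]'
```

```text
clock: 4.62
position: [0.5502, 0.0429, 0.1494]
orientation: [-180.0, -0.1, 161.7]
ft_force: [0.5, -0.1, -1.1]
grip_width: 0.0072
grip_force: 59.1
clock: 5.03
position: [0.5504, 0.043, 0.1497]
orientation: [180.0, -0.1, 179.9]
ft_force: [0.3, -0.9, -1.7]
grip_width: 0.0071
grip_force: 59.1
```

```bash
python3 -m pendant '[{"x":-0.27,"y":-3,"z":0,"yaw":0,"claw":0},{"x":-0.27,"y":-6,"z":0,"yaw":0,"claw":0},{"x":-0.27,"y":-8.2,"z":0,"yaw":0,"claw":0},{"x":-0.27,"y":-8.2,"z":1,"yaw":0,"claw":0},{"x":-0.27,"y":-8.2,"z":1,"yaw":0,"claw":0},{"x":-0.27,"y":-8.2,"z":1,"yaw":0,"claw":0}]'; python3 - <<'E'
from cell import viewer
import cv2,pickle,numpy as np
for n in("top","side"):
    d=viewer.read_camera(n);pickle.dump(d,open(f"{n}2.pkl","wb"))
    if n=="side": cv2.imwrite("pics/s2.png",cv2.resize(d["image"][215:365,260:420],(640,600),interpolation=cv2.INTER_CUBIC))
    else: cv2.imwrite("pics/t2.png",cv2.resize(d["image"][200:290,300:440],(800,514),interpolation=cv2.INTER_CUBIC))
E
```

```text
clock: 5.53
position: [0.553, -0.0385, 0.1396]
orientation: [180.0, -0.1, 179.9]
ft_force: [-0.3, -0.4, -0.4]
grip_width: 0.0072
grip_force: 59.0
```

View pics/s2.png

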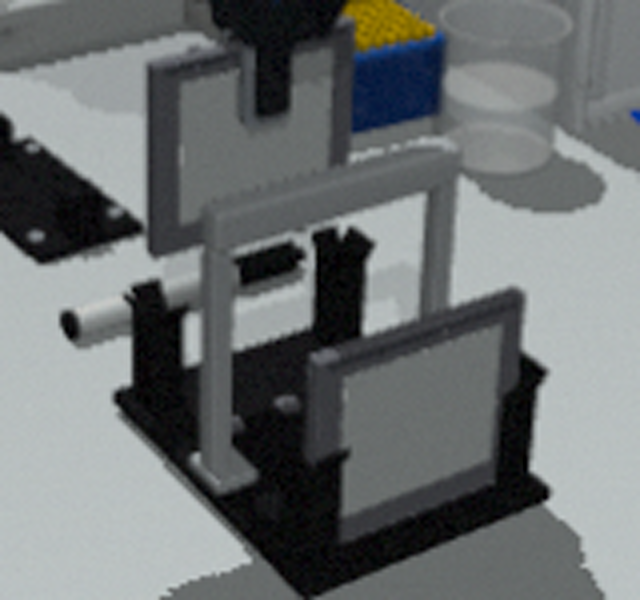

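View pics/t2.png

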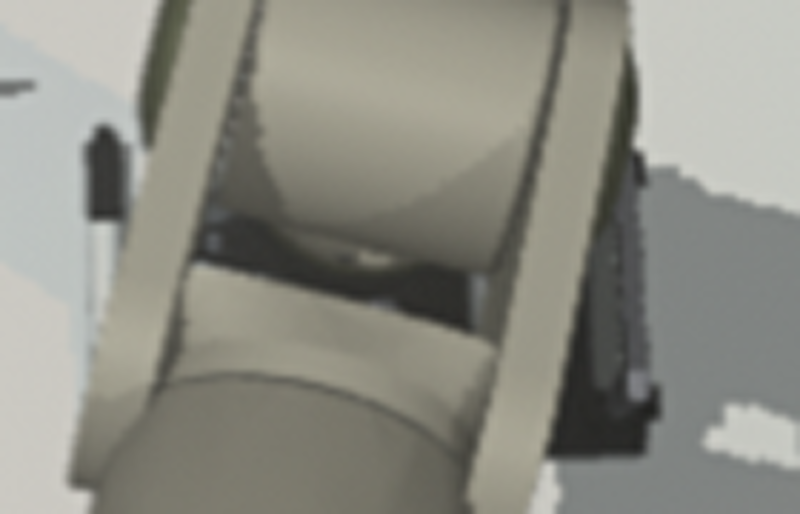

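The top view is mostly hidden by the wrist. In the side crop the held cassette's corners are at (148,65), (352,24) and (159,255). The fixed cassette's are at (308,352) and (523,294), and the bar ends are at (203,208) and (460,150). I'll run a joint fit with per-camera bias to get the relative offset.

```bash
cat > j.py <<'E'
from h import *
T,S=[pickle.load(open(n+".pkl","rb")) for n in("top0","side2")]
ct=lambda a:(np.array(a)+.5)/4-.5+[230,200]
cs=lambda a:(np.array(a)+.5)/4-.5+[260,215]
tcp=np.array([.553,-.0385]);bot=.0832
H=np.array([[-50,4,90],[50,-4,90],[-50,-4,0],[-50,4,0]])/1000+[0,0,bot];hu=cs([[148,65],[352,24],[159,255],[148,247]])
def f(q,w=True):
    x,y,a,z0,s,bu,bv,cu,cv=q;p=(x,y,a)
    C=np.array([[-56,50,102],[-64,-50,102],[7,60,140],[-7,-60,140],[-78,62,z0*1e3],[-78,-62,z0*1e3],[78,62,z0*1e3]])/1e3
    cu_=cs([[308,352],[523,294],[203,209],[460,149],[305,598],[548,494],[117,400]])
    D=np.array([[0,60,140],[0,-60,140],[78,62,z0*1e3],[-78,62,z0*1e3],[78,-62,12]])/1e3
    du=ct([[626,292],[616,70],[470,325],[733,319],[462,118]])
    r=np.r_[proj(S,H+[tcp[0]+s,tcp[1],0])+[bu,bv]-hu,proj(S,tf(p,C))+[bu,bv]-cu_,proj(T,tf(p,D))+[cu,cv]-du]
    return np.r_[r.ravel(),s/.001,np.array([bu,bv,cu,cv])/1.] if w else r
r=least_squares(f,[.553,-.0995,1.571,.005,0,0,0,0,0],loss="soft_l1",x_scale=[.01,.01,.05,.01,.01,1,1,1,1])
q=r.x;print(q.round(4),np.degrees(q[2]));print(f(q,False).round(1).tolist())
print("sd",np.sqrt(np.diag(np.linalg.inv(r.jac.T@r.jac))).round(4))
sl=tf(q[:3],[[.06,0,0]])[0];print("slot",sl,"handle",q[:2],"TCP target",sl[:2]-[q[4],0])
E
python3 j.py
```

```text
[ 5.5260e-01 -9.9600e-02  1.5765e+00  7.9000e-03  3.0000e-04  6.9470e-01
 -3.9410e-01 -4.8460e-01  6.5880e-01] 90.3255237659486
[[-0.4, -0.2], [1.8, -0.1], [-0.6, 2.4], [-0.1, 2.3], [-0.6, 0.7], [0.9, -0.2], [-1.7, -1.8], [0.8, -0.9], [-0.2, 0.2], [1.0, 0.3], [-2.0, -0.5], [0.9, -0.4], [0.2, -0.5], [-0.3, 0.5], [0.2, -0.3], [-0.4, 0.1]]
sd [0.0017 0.0017 0.0096 0.0018 0.001  0.6698 0.5321 0.8103 0.795 ]
slot [ 0.55226221 -0.03963078  0.        ] handle [ 0.5526031  -0.09962981] TCP target [ 0.55193218 -0.03963078]
```

```bash
python3 -m pendant '[{"x":0.1,"y":-0.1,"z":0,"yaw":-0.005,"claw":0},{"x":0.1,"y":-0.1,"z":1,"yaw":-0.005,"claw":0},{"x":0.1,"y":-0.1,"z":2,"yaw":-0.005,"claw":0},{"x":0.1,"y":-0.1,"z":2.8,"yaw":-0.005,"claw":0},{"x":0.1,"y":-0.1,"z":3.2,"yaw":-0.005,"claw":0},{"x":0.1,"y":-0.1,"z":3.5,"yaw":-0.005,"claw":0},{"x":0.1,"y":-0.1,"z":3.5,"yaw":-0.005,"claw":0}]'
python3 -m pendant '[{"x":0,"y":0,"z":0.3,"yaw":0,"claw":0},{"x":0,"y":0,"z":0.6,"yaw":0,"claw":0},{"x":0,"y":0,"z":0.6,"yaw":0,"claw":0}]'
```

```text
clock: 6.22
position: [0.5523, -0.04, 0.1045]
orientation: [180.0, -0.1, -179.7]
ft_force: [1.5, -0.7, -1.7]
grip_width: 0.007
grip_force: 59.2
clock: 6.47
position: [0.5523, -0.0401, 0.0989]
orientation: [180.0, -0.0, -179.7]
ft_force: [0.4, -0.6, -1.2]
grip_width: 0.0072
grip_force: 59.2
```

```bash
python3 -m pendant '[{"x":0,"y":0,"z":0.3,"yaw":0,"claw":0},{"x":0,"y":0,"z":0.6,"yaw":0,"claw":0},{"x":0,"y":0,"z":0.9,"yaw":0,"claw":0},{"x":0,"y":0,"z":0.9,"yaw":0,"claw":0}]'
python3 -m pendant '[{"x":0,"y":0,"z":0.3,"yaw":0,"claw":0},{"x":0,"y":0,"z":0.6,"yaw":0,"claw":0},{"x":0,"y":0,"z":0.9,"yaw":0,"claw":0},{"x":0,"y":0,"z":1.2,"yaw":0,"claw":0},{"x":0,"y":0,"z":1.2,"yaw":0,"claw":0}]'
```

```text
clock: 6.8
position: [0.5524, -0.04, 0.0897]
orientation: [180.0, -0.0, -179.7]
ft_force: [1.2, 0.7, -1.3]
grip_width: 0.007
grip_force: 59.2
clock: 7.22
position: [0.5524, -0.04, 0.0777]
orientation: [180.0, -0.0, -179.7]
ft_force: [1.1, -0.2, -1.0]
grip_width: 0.0069
grip_force: 59.2
```

```bash
python3 -m pendant '[{"x":0,"y":0,"z":0.3,"yaw":0,"claw":0},{"x":0,"y":0,"z":0.6,"yaw":0,"claw":0},{"x":0,"y":0,"z":0.75,"yaw":0,"claw":0},{"x":0,"y":0,"z":0.75,"yaw":0,"claw":0}]'
python3 -m pendant '[{"x":0,"y":0,"z":0.1,"yaw":0,"claw":0},{"x":0,"y":0,"z":0.2,"yaw":0,"claw":0},{"x":0,"y":0,"z":0.2,"yaw":0,"claw":0}]'
```

```text
clock: 7.55
position: [0.5524, -0.0401, 0.0704]
orientation: [180.0, -0.0, -179.7]
ft_force: [0.3, -0.1, -2.0]
grip_width: 0.007
grip_force: 59.2
clock: 7.8
position: [0.5524, -0.0401, 0.0687]
orientation: [180.0, -0.0, -179.7]
ft_force: [0.5, -0.2, -1.7]
grip_width: 0.0073
grip_force: 59.2
```

```bash
python3 -m pendant '[{"x":0,"y":0,"z":0.1,"yaw":0,"claw":0},{"x":0,"y":0,"z":0.15,"yaw":0,"claw":0},{"x":0,"y":0,"z":0.15,"yaw":0,"claw":0}]'
```

```text
clock: 8.05
position: [0.5525, -0.0399, 0.0674]
orientation: [180.0, 0.0, -179.7]
ft_force: [0.4, 2.2, -1.0]
grip_width: 0.0073
grip_force: 59.3
```

```bash
python3 -m pendant '[{"x":0,"y":0,"z":0,"yaw":0,"claw":0.15},{"x":0,"y":0,"z":0,"yaw":0,"claw":0.3},{"x":0,"y":0,"z":0,"yaw":0,"claw":0.3},{"x":0,"y":0,"z":0,"yaw":0,"claw":0.3},{"x":0,"y":0,"z":0,"yaw":0,"claw":0.3},{"x":0,"y":0,"z":-2,"yaw":0,"claw":0.3},{"x":0,"y":0,"z":-5,"yaw":0,"claw":0.3},{"x":0,"y":0,"z":-9,"yaw":0,"claw":0.3},{"x":0,"y":0,"z":-13,"yaw":0,"claw":0.3},{"x":0,"y":0,"z":-13,"yaw":0,"claw":0.6},{"x":0,"y":0,"z":-13,"yaw":0,"claw":0.6},{"x":0,"y":0,"z":-13,"yaw":0,"claw":0.6}]'; python3 - <<'E'
from cell import viewer
import cv2,pickle
d=viewer.read_camera("side");pickle.dump(d,open("side3.pkl","wb"))
cv2.imwrite("pics/s3.png",cv2.resize(d["image"][215:365,260:420],(640,600),interpolation=cv2.INTER_CUBIC))
E
```

```text
clock: 9.05
position: [0.5521, -0.0404, 0.1965]
orientation: [-180.0, -0.1, -179.7]
ft_force: [-0.2, -0.1, 0.3]
grip_width: 0.0513
grip_force: 0.0
```

View pics/s3.png

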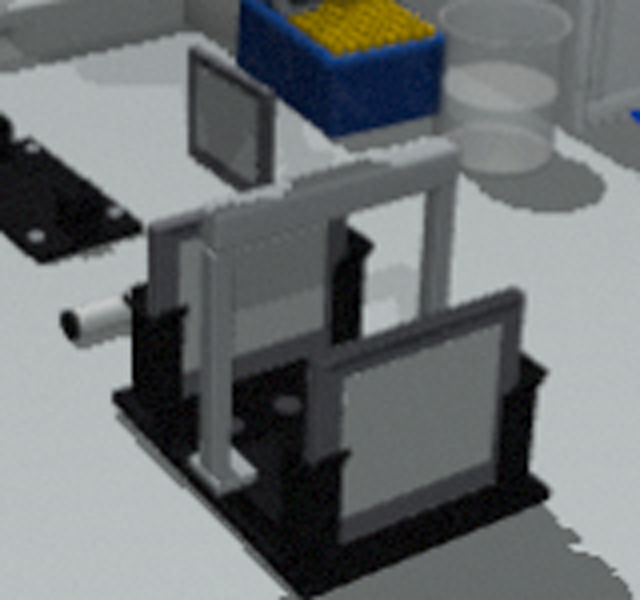

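The cassette stands in the slot with its top-left corner at (150,222). I'll check its height numerically against the model.

```bash
python3 - <<'E'
from h import *
S=pickle.load(open("side3.pkl","rb"))
for x0 in(60,-60):
  for z in(102,106,110):
    P=proj(S,tf((.5526,-.0997,1.5765),np.array([[x0+4,50,z],[x0-4,50,z]])/1e3))+[.69,-.39]
    print(x0,z,((P-[260,215])*4+1.5).round().tolist())
E
```

```text
60 102 [[147.0, 220.0], [156.0, 228.0]]
60 106 [[147.0, 212.0], [156.0, 220.0]]
60 110 [[147.0, 203.0], [156.0, 211.0]]
-60 102 [[306.0, 355.0], [318.0, 365.0]]
-60 106 [[306.0, 346.0], [318.0, 356.0]]
-60 110 [[306.0, 337.0], [319.0, 347.0]]
```

```bash
python3 -m pendant '[{"x":0,"y":-3,"z":0,"yaw":0,"claw":0.6},{"x":0,"y":-6,"z":0,"yaw":0,"claw":0.6},{"x":0,"y":-6,"z":1,"yaw":0,"claw":0.6},{"x":0,"y":-6,"z":4,"yaw":0,"claw":0.6},{"x":0,"y":-6,"z":7,"yaw":0,"claw":0.6},{"x":0,"y":-6,"z":8.4,"yaw":0,"claw":0.6},{"x":0,"y":-6,"z":8.4,"yaw":0,"claw":0.6},{"x":0,"y":-6,"z":8.4,"yaw":0,"claw":0.6}]'
python3 -m pendant '[{"x":0,"y":0,"z":0,"yaw":0,"claw":0.4},{"x":0,"y":0,"z":0,"yaw":0,"claw":0.3},{"x":0,"y":0,"z":0,"yaw":0,"claw":0.2},{"x":0,"y":0,"z":0,"yaw":0,"claw":0.1},{"x":0,"y":0,"z":0,"yaw":0,"claw":0},{"x":0,"y":0,"z":0,"yaw":0,"claw":0},{"x":0,"y":0,"z":0,"yaw":0,"claw":0},{"x":0,"y":0,"z":0,"yaw":0,"claw":0}]'
```

```text
clock: 9.77
position: [0.5523, -0.0998, 0.1122]
orientation: [179.9, -0.2, -179.7]
ft_force: [0.6, 0.4, 0.6]
grip_width: 0.0512
grip_force: 0.0
clock: 10.43
position: [0.5531, -0.0999, 0.1141]
orientation: [-180.0, 0.1, -179.7]
ft_force: [0.3, 3.6, 6.0]
grip_width: 0.0126
grip_force: 60.5
```

```bash
python3 -m pendant '[{"x":0,"y":0,"z":-0.3,"yaw":0,"claw":0},{"x":0,"y":0,"z":-0.8,"yaw":0,"claw":0},{"x":0,"y":0,"z":-1.5,"yaw":0,"claw":0},{"x":0,"y":0,"z":-2.5,"yaw":0,"claw":0},{"x":0,"y":0,"z":-3.5,"yaw":0,"claw":0},{"x":0,"y":0,"z":-4.5,"yaw":0,"claw":0},{"x":0,"y":0,"z":-5.5,"yaw":0,"claw":0},{"x":0,"y":0,"z":-6.5,"yaw":0,"claw":0},{"x":0,"y":0,"z":-7.5,"yaw":0,"claw":0},{"x":0,"y":0,"z":-8.5,"yaw":0,"claw":0},{"x":0,"y":0,"z":-9.5,"yaw":0,"claw":0},{"x":0,"y":0,"z":-10,"yaw":0,"claw":0}]'
python3 -m pendant '[{"x":0,"y":0,"z":0,"yaw":0,"claw":0},{"x":0,"y":0,"z":0,"yaw":0,"claw":0},{"x":0,"y":0,"z":0,"yaw":0,"claw":0},{"x":0,"y":0,"z":0,"yaw":0,"claw":0},{"x":0,"y":0,"z":0,"yaw":0,"claw":0},{"x":0,"y":0,"z":0,"yaw":0,"claw":0},{"x":0,"y":0,"z":0,"yaw":0,"claw":0},{"x":0,"y":0,"z":0,"yaw":0,"claw":0}]'
python3 - <<'E'
from cell import viewer
import cv2
cv2.imwrite("pics/s4.png",viewer.read_camera("side")["image"])
E
```

```text
clock: 11.43
position: [0.5532, -0.1002, 0.2151]
orientation: [-180.0, 0.1, -179.7]
ft_force: [0.2, -1.0, -5.4]
grip_width: 0.0126
grip_force: 59.0
clock: 12.1
position: [0.5528, -0.1001, 0.2132]
orientation: [180.0, -0.0, -179.7]
ft_force: [-0.8, -0.6, -5.3]
grip_width: 0.0126
grip_force: 59.0
```

View pics/s4.png

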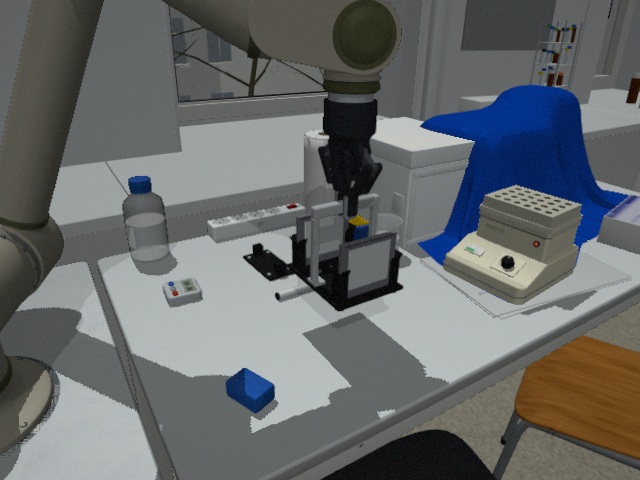

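The carrier hangs level about 10 cm up, gripped at mid-handle (348,195), with both cassettes in it, and the bystanders visible in this view look unmoved.

```bash
python3 -c "
from cell import job;print(job.hand_in())"
```

```text
the job is handed in; nothing more can be done
None
```

The cassette is seated in the carrier's empty slot and released, and the carrier is held level by its handle about 10 cm above the table; the job was handed in at about 12 s, and the hand-in returned no verdict.

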